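Lever the plaster vibrator back onto its rubber strip

ROBOT

A 7-joint arm with a two-finger parallel gripper is mounted at the origin on the work surface. World frame = base frame: x ahead of the robot, y to its left, z up, the work surface at z = 0. Lengths are in mm, angles in rad, forces in N, time in s.
With the tool pointing down it reaches from about 400 to 925 mm from the base axis. Payload 5.6 kg.
Tool frame: the origin (TCP) lies at the very end of the fingers, on their centre line; the grasp point (between the pads) lies 19 mm behind it; z points along the fingers, y is the direction in which the jaws open and shut (so a half turn about z gives the same grasp; the last joint's range is limited). The gripper opens to 85 mm and grips with 20 to 120 N. Pads are 22 mm wide; open, the fingers measure 114 mm over their backs; the gripper's body (76 mm by 85 mm) begins 54 mm behind the grasp point. The pads swing forward as they close: fully open they stand 13 mm farther back than shut.
Start: joints at [1.223, 0.468, -0.012, 1.603, 0.006, 1.071, -0.056], TCP at [195.025, -620.059, 231.29] pointing down, gripper open.
Joint ranges: [-2.53, 2.53], [-0.31, 2.02], [-1.57, 1.55], [0.28, 2.44], [-1.29, 4.43], [0.15, 1.84], [-2.92, 2.92]. Speed limits (rad/s): [2.57, 2.57, 3.14, 3.14, 3.14, 3.14, 3.14].

INTERFACE

Orientations are given as a 3x3 rotation matrix whose columns are the frame's x, y, z axes.
In Python, from rig import env, imaging gives the robot as it stands.
- The arm moves only by the tool send_rows, never from a script. Its argument "rows" is a list of rows, each a list of 7 numbers: the turn, a rotation vector about the tool's x, y, z in degrees, then the shift along the tool's x, y, z in cm, then the closure in counts, from 0 (fully open) to 255 (shut). A call has 1 to 20 rows; each row is the pose to reach, as a shift and turn from the pose measured when the call began, along the tool's axes at that moment; what a row does not reach only later rows make up. A row lasts 1/8 s, in which the tool goes at most 62.5 mm and 10.7 degrees, less where a joint would pass 70% of its speed; a pose out of reach is approached as far as the arm can. A call with a gripper value outside its range is refused whole. The fingers move at their own pace and stop on an object; "squeeze" is the grip in N (left out, the last holds). Time passes only in rows, so rows that repeat a pose let the fingers close. It gives the time, the measured TCP pose, the force and the opening at its end, in the units of the state.
- env.read_state(): the state, without advancing time (a new reading comes with each control period).
- imaging.snapshot(name): name is "scene" or "side" or "wrist"; returns the picture (420x560x3 uint8, red, green, blue); there is no depth.
- imaging.calibration(name): a dict with "fx", "fy", "cx", "cy" (pixels), "world_from_camera" (4x4, takes a point from camera to world coordinates). Camera axes: x right, y down, z forward; pixel columns grow to the right and rows downward; lengths in mm; the calibration is good to about 2 mm. The wrist camera is an equidistant fisheye: a pixel r from the principal point sees the ray r / f radians off the axis. A picture is of the moment at which its call begins: read the wrist's pose just before it. calibration takes no time and is no camera call; for the wrist camera it gives the pose at the moment of the call.
- env.hand_in(): hands the job in, once; it reports no verdict.
The state is a dict: "t": time; "qpos": joint angles; "qd": joint speeds; "joint_efforts": joint torques, N m; "tcp_pos": TCP position; "tcp_rot": TCP orientation; "wrist_force": force on the tool from outside, world axes, zero at the start; "wrist_torque": the same for the moment, N m; "width": finger opening in mm.
Only numpy, scipy, OpenCV 4.12 (cv2) and the standard library are available. Lean on these libraries where they do the work, as an engineer would, in place of code of your own. Each camera call takes 0.05 s, during which the arm holds its last target. There are 200 camera calls.

TASK

The plaster vibrator has crept off one of its rubber strips and stands tilted. Put the tip of the flat bar into the notch under its low side with the bar lying over the ridged steel block, lever that side up, and with the bar ease the raised machine back until it bears firmly against the steel stop behind it, but do not ram it; then let it down gently so that it stands level with all four feet on the strips. Draw the bar out and lay it flat on the bench clear of the machine; move the machine only with the bar, never by hand, and leave the other things where they are.

Things in the scene. Friction and masses are not known exactly. Their poses are not given: they have to be found in the camera images.
- strips: Two black rubber strips glued to the bench, each 300 mm long (x) and 8 mm thick, on which the four feet belong. Origin: on the bench, about below the point where the middle of the machine belongs; y towards the stop, z up. The low-side strip covers y = -72 to -36 mm, the other y = +14 to +74 mm (the machine's +y feet are still on that one).
- stop: Steel angle screwed to the bench behind the machine, 240 mm long along x, its upright wall 25 mm high and 5 mm thick. Origin: on the bench, middle of the wall's face that looks to the machine; y points away from the machine. The machine is home when its flat back face (75 mm from its middle) lies against this face; the stop is set by hand, up to 3 mm off the strips' y = 75 mm.
- vibrator: Plaster vibrator, 3 kg +-15 %: grey cast base 190 (x) x 150 (y) mm, 75 high, black table on top to 97 mm; nylon feet (20 mm across, friction about 0.25) under corner lugs at x = +-110, y = +-58. Origin: middle, level of the soles; y to the stop, z up. It starts 23 to 35 mm short of the stop and nearly square to it, its -y feet on the bench, tilted 4 degrees down to -y.
- foot_a (a point): Centre of the sole of the -x foot on the low (-y) side; 0 mm above the bench at the start, 8 mm when on the strip. It must clear 8 mm to pass over the strip's edge.
- foot_b (a point): Centre of the sole of the +x foot on the low (-y) side, 220 mm from foot_a.
- notch (a point): Pry notch in the middle of the machine's low-side face, in the plane of that face (y = -75 mm of the machine), 11 mm above the soles' level; axes as the machine's. It is 44 mm wide, open to the front and below; its flat ceiling is 11 mm above this point, and 20 mm in it ends at a cross rib, against which the bar's tip bears when pushed.
- ridge (a point): Top middle of the fulcrum block: dark steel block 70 x 50 x 18 mm with a polished half-round ridge (radius 14 mm, friction about 0.2) along its x, top 28 mm above the bench; 0.5 kg, loose, about 55 mm before the notch, ridge across the bar's way. The bar slides over it; it hardly moves.
- bar_mid (a point): Centre of the lever bar: plain flat steel bar 290 x 20 x 8 mm, 0.34 kg, lying flat on the bench; x along the bar towards its chisel tip, z the thin way. The last 40 mm taper from 8 to 4 mm. Lying over the ridge with its tip fully in the notch and touching the ceiling's edge, it rises about 14 degrees towards its free end.
- bar_tip (a point): Middle of the bar's chisel tip (145 mm along x from bar_mid, half-way through its thickness).
- cast_center (a point): Bystander: stone model of a jaw, 68 mm across, 30 mm high, standing near the machine; its centre, 15 mm up.
- jar_center (a point): Bystander: white jar 54 mm across, 75 mm high, near the machine's low side; its centre.
- bowl_center (a point): Bystander: green mixing bowl, 110 mm across, 65 mm high; its centre.
- articulator_center (a point): Bystander: aluminium articulator with plaster casts, 100 x 76 mm, 120 mm high; its centre.
- flask_center (a point): Bystander: shut brass flask 95 x 78 mm, 61 mm high; its centre.
- spatula_grip (a point): Bystander: spatula with wooden handle, 190 mm long, lying flat; this point is on its handle.
Things that resemble listed ones, but are neither listed nor needed, are in the scene too. What is shaped like the stop but orange is not meant.

How it is judged:
By the outcome, as a careful person would: the job done as asked, in the order asked, and still so for the second after the job is handed in, with the robot touching nothing.
It also fails if it takes over 72 s, if anything falls off the work surface, if the arm or the gripper's body presses on something with over 40 N, if the wrist force passes 120 N, or if a joint passes its speed limit or range.

## Working session

There is one attempt and no reset: what is moved stays moved. The work goes in short steps, Python scripts to look and compute and a tool call to move; the robot and the scene stay as the last step left them, time stands still between calls to the robot, and variables do not carry over. Pictures are saved under pics/ and viewed, about 8 in all and at most 12, crops included, and the job is handed in when it is done.

Besides the shell and the picture viewer there is one more tool, called after ">>>" in YAML: its name, and indented under it one key for each argument. send_rows: Moves the arm, as the interface text tells. Its arguments: {"type":"object","properties":{"rows":{"type":"array"},"squeeze":{"type":"number"}},"required":["rows"]}

```bash
ls; mkdir -p pics
python3 - <<'E'
from rig import env, imaging
import cv2
for n in ("scene","side","wrist"):
    im=imaging.snapshot(n); cv2.imwrite(f"pics/{n}0.png",im[:,:,::-1])
    c=imaging.calibration(n); print(n,c["fx"],c["fy"],c["cx"],c["cy"]); print(c["world_from_camera"])
s=env.read_state(); print(s)
E
```

```text
pics
scene 431.4354901992166 431.4354901992166 277.87515481683977 209.7444414558403
[[ 3.94772664e-01  6.72291962e-01 -6.26241217e-01  1.17102490e+03]
 [ 9.18574178e-01 -3.03185627e-01  2.53574359e-01 -2.96332099e+02]
 [-1.93913325e-02 -6.75353236e-01 -7.37239433e-01  8.36632953e+02]
 [ 0.00000000e+00  0.00000000e+00  0.00000000e+00  1.00000000e+00]]
side 526.7615388906771 526.7615388906771 285.64513939000415 219.59436740538004
[[-8.03391931e-01 -4.10955416e-01  4.30902600e-01 -1.69188967e+02]
 [-5.95360777e-01  5.66952614e-01 -5.69306840e-01  9.14796399e+02]
 [-1.03416257e-02 -7.13919029e-01 -7.00151892e-01  1.19925613e+03]
 [ 0.00000000e+00  0.00000000e+00  0.00000000e+00  1.00000000e+00]]
wrist 325.19226210127806 325.19226210127806 277.13339320299536 210.5858219827628
[[ 3.00054924e-01 -9.07970698e-01 -2.92500007e-01  2.70568244e+02]
 [-9.53921268e-01 -2.85961245e-01 -9.08866393e-02 -5.96992539e+02]
 [-1.12126086e-03  3.06292961e-01 -9.51936639e-01  3.72973897e+02]
 [ 0.00000000e+00  0.00000000e+00  0.00000000e+00  1.00000000e+00]]
{'t': 0.15, 'qpos': array([ 1.22300001,  0.46819739, -0.01160092,  1.60339802,  0.00596212,
        1.07142916, -0.0563015 ]), 'qd': array([-0.00044324, -0.00290197, -0.00138362, -0.00342847,  0.00053863,
        0.00030668, -0.00156031]), 'joint_efforts': array([ 1.61739124e-03, -5.32793069e+01,  2.20410875e-02, -2.51554531e+01,
        1.15171794e-02,  5.62800575e-03,  1.33137209e-05]), 'tcp_pos': array([ 194.88385051, -619.64425256,  230.54837224]), 'tcp_rot': array([[ 9.53934041e-01,  3.00016009e-01, -4.88796496e-04],
       [ 3.00016398e-01, -9.53933146e-01,  1.30904902e-03],
       [-7.35435164e-05, -1.39539339e-03, -9.99999024e-01]]), 'wrist_force': array([ 0.02576442, -0.66555373, -0.66777586]), 'wrist_torque': array([-0.01863772, -0.04743461, -0.03266418]), 'width': 85.02575588834168}
```

View pics/scene0.png

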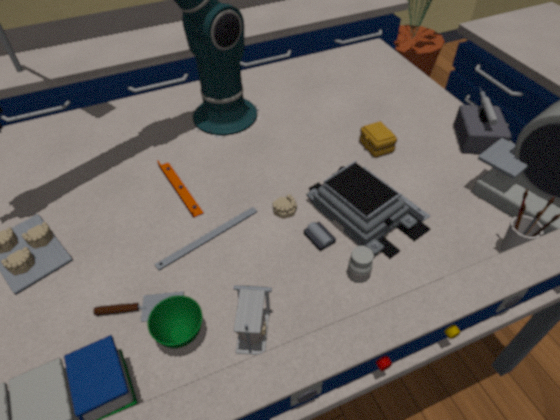

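View pics/side0.png

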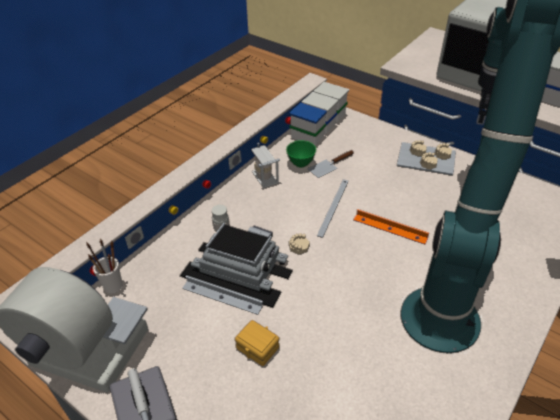

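View pics/wrist0.png

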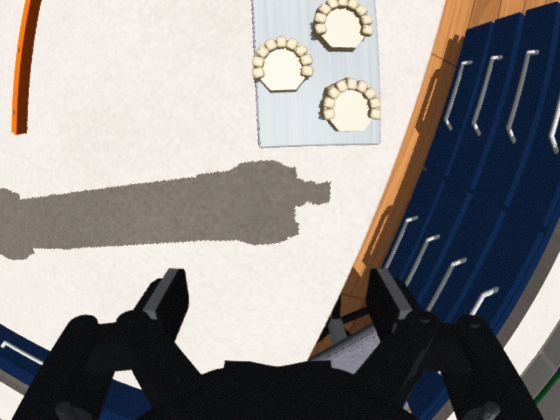

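```bash
cat > h.py <<'E'
from rig import env, imaging
import numpy as np, cv2
def ray(n,u,v,c=None):
    c=c or imaging.calibration(n); T=np.array(c["world_from_camera"])
    x,y=(u-c["cx"])/c["fx"],(v-c["cy"])/c["fy"]
    if n.startswith("wrist"):
        r=np.hypot(x,y); k=np.sin(r)/r if r>1e-9 else 1; d=np.array([x*k,y*k,np.cos(r)])
    else: d=np.array([x,y,1.])
    return T[:3,3],T[:3,:3]@d
def pz(n,u,v,z,c=None):
    o,d=ray(n,u,v,c); return o+d*(z-o[2])/d[2]
def proj(n,p,c=None):
    c=c or imaging.calibration(n); T=np.array(c["world_from_camera"])
    q=T[:3,:3].T@(np.asarray(p,float)-T[:3,3])
    if n.startswith("wrist"):
        r=np.hypot(q[0],q[1]); a=np.arctan2(r,q[2]); return c["cx"]+c["fx"]*a*q[0]/r, c["cy"]+c["fy"]*a*q[1]/r
    return c["cx"]+c["fx"]*q[0]/q[2], c["cy"]+c["fy"]*q[1]/q[2]
E
python3 - <<'E'
from h import *
np.set_printoptions(precision=0,suppress=True)
S=[("bar far",158,266,8),("bar near",257,211,8),("fulc",320,233,28),("strip_lo",385,252,8),("strip_hi",418,231,8),("table c",362,190,97),("jar",361,257,75),("cast",285,205,30),("bowl",176,312,65),("artic",252,310,60),("flask",378,135,61)]
for n,u,v,z in S: print(n,pz("scene",u,v,z))
for n,u,v,z in [("bar a",346,182,8),("bar b",321,234,8),("table",240,245,97),("stop l",185,281,0),("stop r",277,302,0),("cast",299,240,30),("jar",219,209,75),("strip lo r",290,270,8),("strip hi r",278,292,8),("strip hi l",183,270,8)]: print(n,pz("side",u,v,z))
a=cv2.imread("pics/scene0.png")[120:290,240:440]; b=cv2.imread("pics/side0.png")[180:320,170:340]
a=cv2.resize(a,(700,595),interpolation=3)
cv2.imwrite("pics/c1.png",a)
E
```

```text
bar far [ 516. -338.    8.]
bar near [449. -63.   8.]
fulc [596.  45.  28.]
strip_lo [697. 167.   8.]
strip_hi [675. 276.   8.]
table c [567. 169.  97.]
jar [726.  75.  75.]
cast [478.   4.  30.]
bowl [ 687. -327.   65.]
artic [ 742. -185.   60.]
flask [363. 348.  61.]
bar a [ 505. -327.    8.]
bar b [436. -67.   8.]
table [553. 178.  97.]
stop l [654. 317.   0.]
stop r [392. 219.   0.]
cast [465.  12.  30.]
jar [719.  85.  75.]
strip lo r [427. 109.   8.]
strip hi r [407. 194.   8.]
strip hi l [683. 295.   8.]
```

View pics/c1.png

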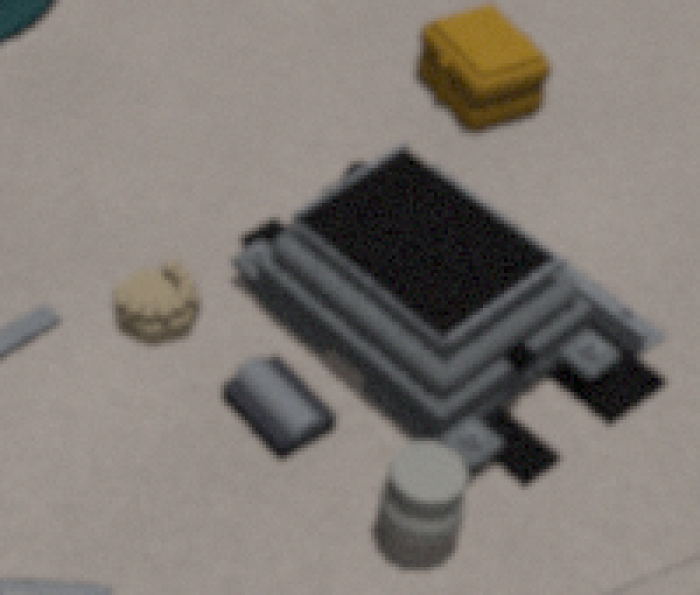

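>>> send_rows:
  rows:
    - [0, 0, -10, 4, -2.5, 0.3, 0]
    - [0, 0, -20, 9, -6, 0.8, 0]
    - [0, 0, -30, 14, -9, 1.2, 0]
    - [0, 0, -40, 19, -12, 1.6, 0]
    - [0, 0, -50, 24, -15, 2, 0]
    - [0, 0, -60, 29, -18, 2.4, 0]
    - [0, 0, -70, 33, -21, 2.7, 0]
    - [0, 0, -80, 37, -23.5, 3, 0]
    - [0, 0, -87, 39, -25, 3, 0]
    - [0, 0, -87, 39, -25, 3, 0]
    - [0, 0, -87, 39, -25, 3, 0]

```text
t: 1.52
tcp_pos: [491.0, -265.3, 200.6]
tcp_rot: [[-0.247, 0.969, -0.001], [0.969, 0.247, 0.001], [0.001, -0.001, -1.0]]
wrist_force: [0.5, 0.1, 0.3]
width: 85.8
```

Run:
```python
from h import *
import pickle
c=imaging.calibration("wrist"); im=imaging.snapshot("wrist"); pickle.dump(c,open("w1.pkl","wb"))
cv2.imwrite("pics/w1.png",cv2.resize(im[:,:,::-1],(784,588),interpolation=3))
s=env.read_state(); print(s["t"],s["tcp_pos"],s["tcp_rot"],s["qpos"])
```

```text
1.575 [ 490.87881627 -265.64701613  200.64917992] [[-2.46275556e-01  9.69198852e-01 -1.39119857e-03]
 [ 9.69199339e-01  2.46276647e-01  6.73818284e-04]
 [ 9.95683625e-04 -1.18240376e-03 -9.99998805e-01]] [ 0.81249449  0.3985112  -0.47056859  1.83444326  0.21618612  0.96080459
  0.49750755]
```

View pics/w1.png

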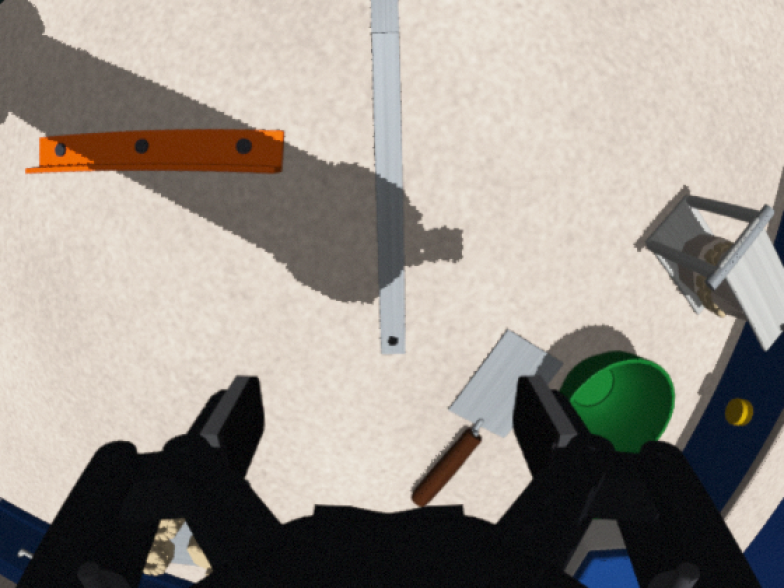

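Run:
```python
from h import *
import pickle
np.set_printoptions(precision=1,suppress=True)
c=pickle.load(open("w1.pkl","rb")); k=1/1.4
f=pz("wrist",393*k,353*k,8,c);g=pz("wrist",385*k,33*k,8,c)
u=(g-f)/np.linalg.norm(g-f); print(f,g,np.linalg.norm(g-f),u,np.degrees(np.arctan2(u[1],u[0])))
t=g+40*u; gp=t-220*u; gp[2]=3; print("tip",t,"grip",gp)
s=env.read_state(); print("shift tool",s["tcp_rot"].T@(gp-s["tcp_pos"]))
```

```text
[ 514.9 -341.4    8. ] [ 447.7 -102.7    8. ] 247.9250464282654 [-0.3  1.   0. ] 105.72400075812261
tip [436.9 -64.2   8. ] grip [ 496.5 -276.     3. ]
shift tool [-11.6   3.2 197.6]
```

>>> send_rows:
  rows:
    - [0, 0, -1.5, -1.1, 0.3, 6, 0]
    - [0, 0, -1.5, -1.1, 0.3, 12, 0]
    - [0, 0, -1.5, -1.1, 0.3, 16, 0]
    - [0, 0, -1.5, -1.1, 0.3, 18.5, 0]
    - [0, 0, -1.5, -1.1, 0.3, 19.5, 60]
    - [0, 0, -1.5, -1.1, 0.3, 19.7, 120]
    - [0, 0, -1.5, -1.1, 0.3, 19.7, 180]
    - [0, 0, -1.5, -1.1, 0.3, 19.7, 255]
    - [0, 0, -1.5, -1.1, 0.3, 19.7, 255]
    - [0, 0, -1.5, -1.1, 0.3, 19.7, 255]
    - [0, 0, -1.5, -1.1, 0.3, 19.7, 255]
  squeeze: 110

```text
t: 2.95
tcp_pos: [496.8, -276.1, 5.3]
tcp_rot: [[-0.271, 0.962, 0.0], [0.962, 0.271, -0.001], [-0.001, -0.0, -1.0]]
wrist_force: [-1.5, 0.2, 5.5]
width: 14.4
```

>>> send_rows:
  rows:
    - [0, 0, 0, 0, 0, -0.5, 255]
    - [0, 0, 0, 0, 0, -2, 255]
    - [0, 0, 0, 0, 0, -4, 255]
    - [0, 0, 0, 0, 0, -4, 255]

```text
t: 3.45
tcp_pos: [498.4, -276.8, 47.8]
tcp_rot: [[-0.271, 0.962, 0.004], [0.962, 0.271, -0.003], [-0.004, 0.003, -1.0]]
wrist_force: [-0.4, -0.3, -3.3]
width: 14.2
```

Run:
```python
from h import *
s=env.read_state(); print(s["t"],s["tcp_pos"],s["width"],s["wrist_force"],s["wrist_torque"])
im=imaging.snapshot("wrist")
cv2.imwrite("pics/w2.png",cv2.resize(im[:,:,::-1],(784,588),interpolation=3))
```

```text
3.45 [ 498.43294574 -276.81920264   47.78676258] 14.23600167083458 [-0.44900573 -0.348148   -3.27550213] [-0.27196514 -0.05366522  0.03429198]
```

View pics/w2.png

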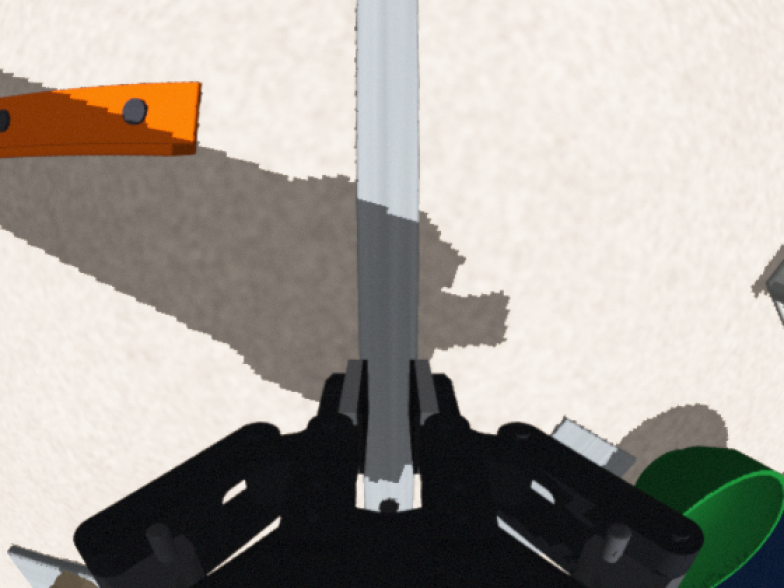

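>>> send_rows:
  rows:
    - [0, 2, 0, 1, 0, -3, 255]
    - [0, 5, 0, 2, 1, -6, 255]
    - [0, 8, 0, 4, 2.5, -9, 255]
    - [0, 12, -1, 6, 4, -12, 255]
    - [0, 16, -2, 8, 5.5, -15, 255]
    - [0, 20, -3, 10.5, 7, -17, 255]
    - [0, 24, -4, 13, 9, -18, 255]
    - [0, 28, -4, 15.5, 10.3, -18.2, 255]
    - [0, 30, -4, 16.4, 10.6, -18.2, 255]
    - [0, 30, -4, 16.4, 10.6, -18.2, 255]
    - [0, 30, -4, 16.4, 10.6, -18.2, 255]

```text
t: 4.88
tcp_pos: [554.4, -90.8, 228.0]
tcp_rot: [[-0.298, 0.943, -0.15], [0.816, 0.334, 0.473], [0.496, 0.019, -0.868]]
wrist_force: [0.5, -0.6, -3.0]
width: 14.1
```

Run:
```python
from h import *
import pickle
c=imaging.calibration("wrist"); im=imaging.snapshot("wrist"); pickle.dump(c,open("w3.pkl","wb"))
cv2.imwrite("pics/w3.png",cv2.resize(im[:,:,::-1],(784,588),interpolation=3))
s=env.read_state(); print(s["t"],s["tcp_pos"],s["tcp_rot"],s["qpos"])
```

```text
4.925 [554.46366269 -90.62444897 228.22964553] [[-0.29861698  0.94249179 -0.1501237 ]
 [ 0.81545887  0.3336997   0.47293904]
 [ 0.49583739  0.01880792 -0.86821169]] [ 0.79287285  0.61324047 -0.67078342  1.61523897 -0.09466493  1.27600285
  0.55439133]
```

View pics/w3.png

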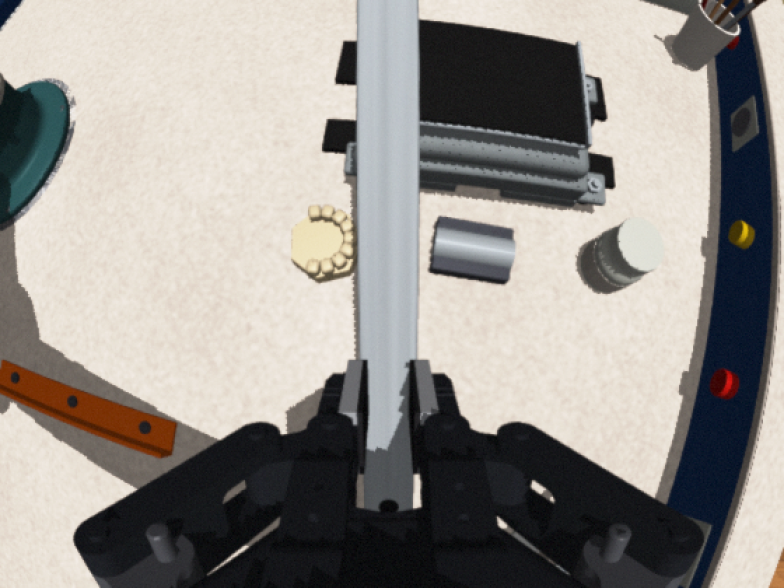

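Run:
```python
from h import *
import pickle
np.set_printoptions(precision=1,suppress=True)
c=pickle.load(open("w3.pkl","rb")); k=1/1.4
P=lambda u,v,z: pz("wrist",u*k,v*k,z,c)[:2]
d={n:P(*a) for n,a in dict(loR1=(612,155,8),loR2=(615,187,8),loL1=(326,120,8),loL2=(323,150,8),hiL1=(341,42,8),hiL2=(336,82,8),hiR1=(603,77,8),hiR2=(607,121,8),blk1=(440,217,18),blk2=(515,226,18),blk3=(430,270,10),blk4=(508,283,10),ridge=(474,245,28),notch=(478,188,10),notchL=(456,187,10),notchR=(500,191,10),cast=(325,240,30),jar=(640,248,75),tabR1=(578,42,95),tabR2=(587,147,90),frontL=(420,185,12),frontR=(575,205,12)).items()}
for n,p in d.items(): print(n,p)
a=lambda p,q: np.degrees(np.arctan2(*(d[q]-d[p])[::-1]))
print("yaw strips",a("loL2","loR2"),a("loL1","loR1"),a("hiL2","hiR2"),a("hiL1","hiR1"),"blk",a("blk1","blk2"),a("blk3","blk4"),"mach",a("frontL","frontR"),"tab",a("tabR2","tabR1")-90)
from h import proj
im=cv2.imread("pics/scene0.png")
# bar grasp check: bar end
```

```text
loR1 [705.8 205.9]
loR2 [714.6 168.5]
loL1 [416.  129.6]
loL2 [426.9  96.2]
hiL1 [388.7 235.2]
hiL2 [406.5 178.4]
hiR1 [682.7 313.3]
hiR2 [694.4 248.6]
blk1 [553.3  62.9]
blk2 [620.   79.6]
blk3 [560.1  16. ]
blk4 [629.5  28.8]
ridge [588.4  44.7]
notch [578.2 107.3]
notchL [558.4 100.6]
notchR [598.9 112.4]
cast [468.8   5.3]
jar [718.8  76.9]
tabR1 [624.3 253.5]
tabR2 [649.7 138.5]
frontL [526.5  89.4]
frontR [673.6 126.9]
yaw strips 14.116204158273332 14.752656331947662 13.697218842764048 14.879495927437265 blk 13.984579157844896 10.446753987688783 mach 14.308039990633256 tab 12.429116663616568
```

```bash
cat >> h.py <<'E'
from scipy.spatial.transform import Rotation as R
def rot(az,p):
    az,p=np.radians([az,p]); x=np.array([np.cos(p)*np.cos(az),np.cos(p)*np.sin(az),np.sin(p)]); y=np.array([np.sin(az),-np.cos(az),0]); return np.c_[x,y,np.cross(x,y)]
def go(pos,az,p):
    s=env.read_state(); A=s["tcp_rot"]
    print("t %.2f"%s["t"],"turn",np.round(R.from_matrix(A.T@rot(az,p)).as_rotvec(degrees=True),1),"shift cm",np.round(A.T@(np.array(pos)-s["tcp_pos"])/10,2))
E
python3 -c "
from h import *
go([639,-136,200],104.2,-17)
go([639,-136,92],104.2,-17)"
```

```text
t 4.92 turn [  0.5 -46.7   5.5] shift cm [-7.62  6.4  -0.96]
t 4.92 turn [  0.5 -46.7   5.5] shift cm [-12.98   6.2    8.41]
```

>>> send_rows:
  rows:
    - [0, -8, 1, -1.5, 1.2, -0.5, 255]
    - [0, -16, 2, -3, 2.5, -1, 255]
    - [0.2, -25, 3, -4.5, 4, -1, 255]
    - [0.3, -34, 4, -6, 5.2, -1, 255]
    - [0.5, -42, 5, -7, 6, -1, 255]
    - [0.5, -46.7, 5.5, -7.6, 6.4, -1, 255]
    - [0.5, -46.7, 5.5, -7.6, 6.4, -1, 255]
    - [0.5, -46.7, 5.5, -7.6, 6.4, -1, 255]

```text
t: 5.92
tcp_pos: [638.7, -136.7, 200.7]
tcp_rot: [[-0.234, 0.97, 0.071], [0.928, 0.245, -0.282], [-0.291, -0.0, -0.957]]
wrist_force: [-0.6, -0.5, -3.7]
width: 14.6
```

```bash
python3 -c "
from h import *
go([639,-136,105],104.2,-17)
go([639,-136,92],104.2,-17)
for n in ('scene','side'):
    im=imaging.snapshot(n); cv2.imwrite('pics/%s4.png'%n,im[:,:,::-1])
a=cv2.resize(cv2.imread('pics/scene4.png')[140:320,240:440],(400,360),interpolation=3)
b=cv2.resize(cv2.imread('pics/side4.png')[160:310,170:370],(400,300),interpolation=3)
o=np.zeros((360,800,3),np.uint8);o[:,:400]=a;o[:300,400:]=b;cv2.imwrite('pics/c4.png',o)
s=env.read_state();T=s['tcp_rot'];
for l in (220,): print(s['tcp_pos'],[proj(n,s['tcp_pos']+T@[l,0,1.3]) for n in ('scene','side')])
"
```

```text
t 5.92 turn [-0.  -0.1 -0. ] shift cm [2.84 0.05 9.14]
t 5.92 turn [-0.  -0.1 -0. ] shift cm [ 3.22  0.05 10.38]
[ 638.82710836 -137.44334358  200.76212487] [(np.float64(329.4378742938078), np.float64(197.07601472521523)), (np.float64(254.49117114934086), np.float64(208.53639400070563))]
```

View pics/c4.png

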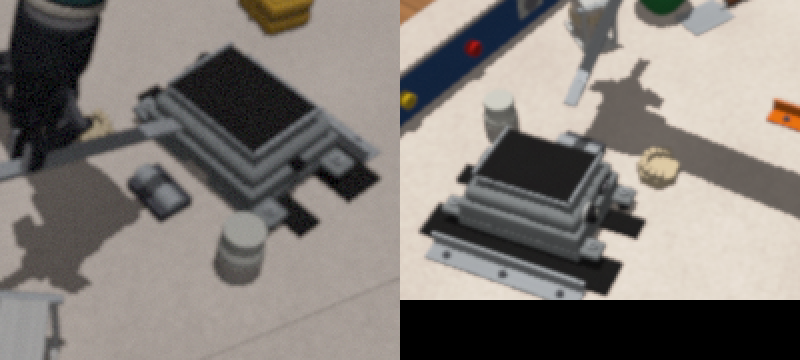

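```bash
python3 -c "
from h import *
s=env.read_state();T=s['tcp_rot']
for a,b in (((329.5,202.5),(256,211.5)),((328,202),(255.5,211))):
    A=[];B=[]
    for n,p in (('scene',a),('side',b)):
        o,d=ray(n,*p); d=d/np.linalg.norm(d); M=np.eye(3)-np.outer(d,d); A.append(M);B.append(M@o)
    x=np.linalg.lstsq(np.vstack(A),np.hstack(B),rcond=None)[0]
    print(x, T.T@(x-s['tcp_pos']), s['tcp_pos']+T@[220,0,1.3])
a=cv2.resize(cv2.imread('pics/scene4.png')[185:225,290:350],(600,400),interpolation=0)
cv2.imwrite('pics/c5.png',a)
"
```

```text
[588.23877498  64.20297345 120.40276122] [2.22284806e+02 3.19050194e-02 1.63556759e+01] [587.66949295  66.32544175 135.47146314]
[588.45506419  62.62048286 121.94616946] [ 2.20316722e+02 -1.43425246e-01  1.53412438e+01] [587.66949295  66.32544175 135.47146314]
```

View pics/c5.png

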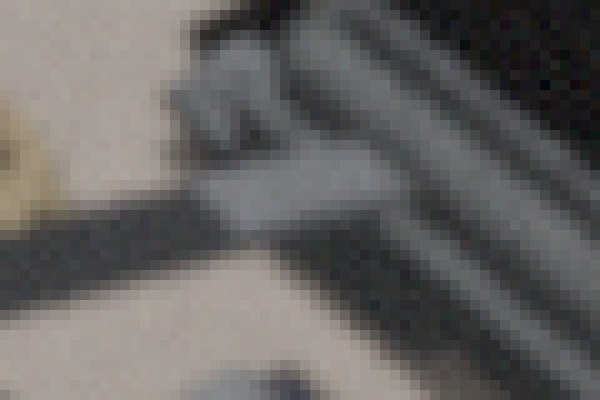

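>>> send_rows:
  rows:
    - [0, 1.2, 0, 0.5, 0, 1.5, 255]
    - [0, 2.5, 0, 1.1, 0, 3.5, 255]
    - [0, 3.5, 0, 1.8, 0, 6, 255]
    - [0, 3.5, 0, 2.4, 0, 8, 255]
    - [0, 3.5, 0, 2.7, 0, 9.1, 255]
    - [0, 3.5, 0, 2.7, 0, 9.1, 255]

```text
t: 6.78
tcp_pos: [638.4, -137.8, 104.6]
tcp_rot: [[-0.238, 0.97, 0.055], [0.943, 0.244, -0.225], [-0.231, -0.002, -0.973]]
wrist_force: [0.2, -0.6, -3.9]
width: 14.3
```

```bash
python3 -c "
from h import *
go([639,-136,92],104.2,-13.4)
s=env.read_state();T=s['tcp_rot'];t=s['tcp_pos']+T@[220.5,0,15.5]; print('tip',t)
for n in ('scene','side'):
    im=imaging.snapshot(n); cv2.imwrite('pics/%s5.png'%n,im[:,:,::-1]); print(proj(n,t))
a=cv2.resize(cv2.imread('pics/scene5.png')[190:250,270:370],(500,300),interpolation=2)
b=cv2.resize(cv2.imread('pics/side5.png')[190:250,210:310],(500,300),interpolation=2)
cv2.imwrite('pics/c6.png',np.vstack([a,b]))
"
```

```text
t 6.78 turn [-0.1 -0.  -0.1] shift cm [0.44 0.1  1.19]
tip [586.84256755  66.75339549  38.49099496]
(np.float64(326.6865325618571), np.float64(224.6726650205017))
(np.float64(256.243327352078), np.float64(231.67977069997863))
```

View pics/c6.png

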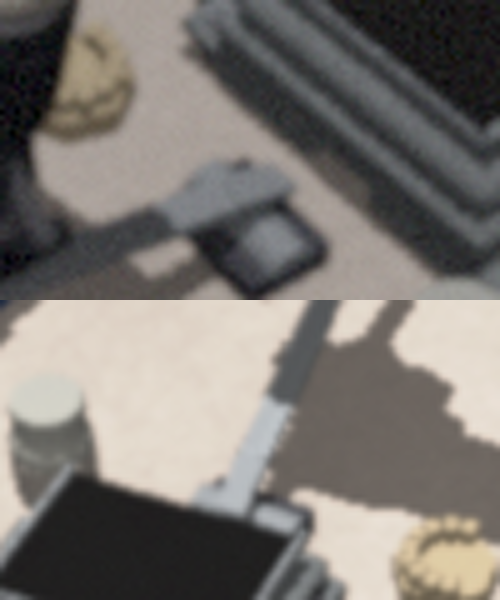

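>>> send_rows:
  rows:
    - [0, 0, 0, 0.2, 0.05, 0.6, 255]
    - [0, 0, 0, 0.4, 0.1, 1.1, 255]
    - [0, 0, 0, 0.4, 0.1, 1.2, 255]
    - [0, 0, 0, 0.4, 0.1, 1.2, 255]

```text
t: 7.38
tcp_pos: [640.3, -136.5, 93.8]
tcp_rot: [[-0.237, 0.97, 0.058], [0.943, 0.244, -0.225], [-0.232, 0.001, -0.973]]
wrist_force: [-0.4, 0.6, -3.3]
width: 14.2
```

```bash
python3 -c "
from h import *
go([639,-136,92],104.2,-13.4)
s=env.read_state();T=s['tcp_rot'];t=s['tcp_pos']+T@[220.5,0,17]; print('tip',t,s['wrist_force'],s['wrist_torque'])
print(proj('scene',[577.8,107,10]))
"
```

```text
t 7.38 turn [ 0.1  0.  -0.1] shift cm [ 0.12 -0.12  0.16]
tip [589.03613824  67.70127279  25.9939327 ] [-0.40309629  0.62482467 -3.33853402] [0.17008404 0.03600231 0.03156961]
(np.float64(338.54799012248435), np.float64(224.54688079894302))
```

>>> send_rows:
  rows:
    - [0, 0, 0, 0.7, 0, 0.1, 255]
    - [0, 0, 0, 1.4, -0.05, 0.15, 255]
    - [0, 0, 0, 2.1, -0.1, 0.2, 255]
    - [0, 0, 0, 2.8, -0.1, 0.25, 255]
    - [0, 0, 0, 3.5, -0.1, 0.3, 255]
    - [0, 0, 0, 4.2, -0.1, 0.35, 255]
    - [0, 0, 0, 4.8, -0.1, 0.4, 255]
    - [0, 0, 0, 4.8, -0.1, 0.4, 255]

```text
t: 8.38
tcp_pos: [628.1, -91.5, 78.5]
tcp_rot: [[-0.238, 0.97, 0.058], [0.943, 0.245, -0.225], [-0.232, 0.001, -0.973]]
wrist_force: [0.7, -0.4, -3.3]
width: 14.5
```

>>> send_rows:
  rows:
    - [0, 0, 0, 0.5, 0, 0.03, 255]
    - [0, 0, 0, 0.9, 0, 0.05, 255]
    - [0, 0, 0, 0.9, 0, 0.05, 255]

```text
t: 8.75
tcp_pos: [626.0, -83.5, 76.0]
tcp_rot: [[-0.238, 0.97, 0.058], [0.943, 0.245, -0.225], [-0.233, 0.001, -0.973]]
wrist_force: [0.2, -1.0, -3.3]
width: 14.2
```

>>> send_rows:
  rows:
    - [0, 1.3, 0, -0.05, 0, 0.35, 255]
    - [0, 2.6, 0, -0.1, 0, 0.7, 255]
    - [0, 4, 0, -0.13, 0, 1.1, 255]
    - [0, 5.5, 0, -0.15, 0, 1.5, 255]
    - [0, 7, 0, -0.17, 0, 1.85, 255]
    - [0, 7, 0, -0.17, 0, 1.85, 255]
    - [0, 7, 0, -0.17, 0, 1.85, 255]

```text
t: 9.62
tcp_pos: [627.6, -89.3, 58.4]
tcp_rot: [[-0.243, 0.97, 0.029], [0.963, 0.245, -0.109], [-0.113, 0.001, -0.994]]
wrist_force: [0.4, 1.1, 1.7]
width: 14.2
```

```bash
cat >> h.py <<'E'
# machine pose: N = start face point, frame u (to stop), e (machine x)
U=np.array([-.2453,.9694,0]); E_=np.array([.9694,.2453,0]); Z=np.array([0,0,1.])
N0=np.array([577.8,107,0]); F0=N0+133*U+np.array([0,0,8])   # far foot line
def track(tag):
    """displacement of the table top (mm along e,u,z) by template matching against the *5 pictures"""
    A=[];b=[]
    p=N0+75*U-5*U+[0,0,99]
    for n in ("scene","side"):
        i0=cv2.imread(f"pics/{n}5.png"); im=imaging.snapshot(n)[:,:,::-1].copy(); cv2.imwrite(f"pics/{n}{tag}.png",im)
        u,v=map(int,map(round,proj(n,p)))
        t=i0[v-34:v+24,u-40:u+40] if n=="side" else i0[v-32:v+32,u-36:u+40]
        y0,x0=(v-34,u-40) if n=="side" else (v-32,u-36)
        w=im[y0-15:y0+t.shape[0]+15,x0-15:x0+t.shape[1]+15]
        r=cv2.matchTemplate(w,t,cv2.TM_CCOEFF_NORMED); j,i=np.unravel_index(r.argmax(),r.shape)
        q=lambda a:(a[0]-a[2])/(2*(a[0]-2*a[1]+a[2]))
        dx=i-15+q(r[j,i-1:i+2]); dy=j-15+q(r[j-1:j+2,i])
        print(n,"px %.2f %.2f score %.3f"%(dx,dy,r.max()))
        J=np.array([np.subtract(proj(n,p+a),proj(n,p)) for a in (E_,U,Z)]).T
        A.append(J);b+=[dx,dy]
    d,res,_,_=np.linalg.lstsq(np.vstack(A),np.array(b),rcond=None); print("e,u,z mm",np.round(d,1),"res",res)
    s=env.read_state(); print("t %.2f"%s["t"],s["tcp_pos"].round(1),"s_u %.1f"%((s["tcp_pos"]-N0)@U),"F(e,u,z)",np.round([s["wrist_force"]@a for a in (E_,U,Z)],1),s["wrist_torque"].round(2),"pitch %.1f"%np.degrees(np.arcsin(s["tcp_rot"][2,0])))
E
python3 -c "
from h import *
track('6')"
```

```text
scene px 0.81 -0.81 score 0.990
side px -0.24 0.35 score 0.980
e,u,z mm [-0.2  2.5  1.1] res [0.01666157]
t 9.72 [627.6 -89.2  58.5] s_u -202.4 F(e,u,z) [0.9 1.  1. ] [ 0.04 -0.08 -0.  ] pitch -6.5
```

>>> send_rows:
  rows:
    - [0, 1, 0, -0.02, 0, 0.26, 255]
    - [0, 2, 0, -0.04, 0, 0.51, 255]
    - [0, 3, 0, -0.06, 0, 0.77, 255]
    - [0, 4, 0, -0.08, 0, 1.03, 255]
    - [0, 5, 0, -0.1, 0, 1.28, 255]
    - [0, 6, 0, -0.1, 0, 1.53, 255]
    - [0, 7, 0, -0.1, 0, 1.78, 255]
    - [0, 8, 0, -0.1, 0, 2.03, 255]
    - [0, 9, 0, -0.08, 0, 2.28, 255]
    - [0, 9, 0, -0.08, 0, 2.28, 255]
    - [0, 9, 0, -0.08, 0, 2.28, 255]

```text
t: 11.1
tcp_pos: [628.3, -92.1, 35.8]
tcp_rot: [[-0.245, 0.969, -0.01], [0.968, 0.245, 0.044], [0.045, 0.001, -0.999]]
wrist_force: [-0.3, 4.4, 2.2]
width: 14.2
```

```bash
python3 -c "
from h import *
track('7')"
```

```text
scene px 2.19 -2.40 score 0.953
side px -0.54 0.23 score 0.939
e,u,z mm [-0.3  5.8  4.6] res [0.2568267]
t 11.20 [628.3 -92.2  35.9] s_u -205.5 F(e,u,z) [0.7 5.8 0.8] [ 0.81  0.13 -0.03] pitch 2.5
```

>>> send_rows:
  rows:
    - [0, 0.8, 0, 0, 0, 0.2, 255]
    - [0, 1.6, 0, 0, 0, 0.4, 255]
    - [0, 2.4, 0, 0, 0, 0.6, 255]
    - [0, 2.4, 0, 0, 0, 0.6, 255]
    - [0, 2.4, 0, 0, 0, 0.6, 255]

```text
t: 11.82
tcp_pos: [628.5, -92.3, 30.1]
tcp_rot: [[-0.244, 0.97, -0.02], [0.966, 0.245, 0.084], [0.086, 0.001, -0.996]]
wrist_force: [0.1, 2.9, 5.2]
width: 14.7
```

```bash
python3 -c "
from h import *
track('8')
a=cv2.resize(cv2.imread('pics/scene8.png')[170:270,270:430],(800,500),interpolation=2)
cv2.imwrite('pics/c8.png',a)"
```

```text
scene px 2.41 -2.71 score 0.943
side px -0.60 0.05 score 0.931
e,u,z mm [-0.2  6.2  5.6] res [0.33236855]
t 11.93 [628.5 -92.3  30.1] s_u -205.6 F(e,u,z) [-0.3  1.5  4.8] [ 0.26  0.06 -0.05] pitch 4.9
```

View pics/c8.png

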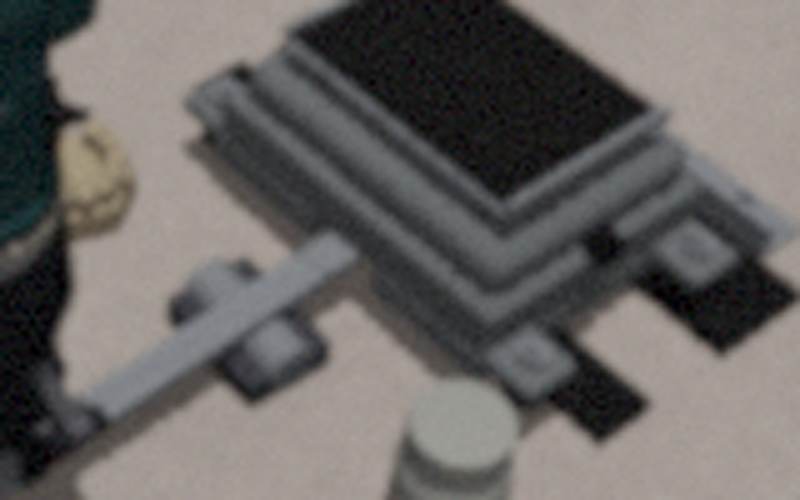

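```bash
python3 -c "
from h import *
i0=cv2.imread('pics/scene5.png')
i1=cv2.imread('pics/scene8.png')
# lug at crop8 (530,360)/5+(270,170)
cx,cy=376,242
t=i1[cy-9:cy+7,cx-10:cx+12]
w=i0[cy-25:cy+25,cx-25:cx+25]
r=cv2.matchTemplate(w,t,cv2.TM_CCOEFF_NORMED);j,i=np.unravel_index(r.argmax(),r.shape)
q=lambda a:(a[0]-a[2])/(2*(a[0]-2*a[1]+a[2]))
dx=-(i-15+q(r[j,i-1:i+2]));dy=-(j-16+q(r[j-1:j+2,i]))
p=N0+110*E_+17*U+[0,0,20]
print(proj('scene',p),dx,dy,r.max())
for a in (E_,U,Z): print(np.subtract(proj('scene',p+a),proj('scene',p)))
"
```

```text
(np.float64(375.9634924939869), np.float64(246.07519246406264)) -0.18163557350635529 -2.7162004709243774 0.7065089
[0.3089274 0.2630603]
[ 0.29637812 -0.20766965]
[ 0.06257513 -0.25890464]
```

>>> send_rows:
  rows:
    - [0, 0.5, 0, 0, 0, 0.15, 255]
    - [0, 1, 0, 0, 0, 0.25, 255]
    - [0, 1, 0, 0.25, 0, 0.27, 255]
    - [0, 1, 0, 0.5, 0, 0.29, 255]
    - [0, 1, 0, 0.75, 0, 0.31, 255]
    - [0, 1, 0, 1, 0, 0.33, 255]
    - [0, 1, 0, 1, 0, 0.33, 255]

```text
t: 12.8
tcp_pos: [628.1, -91.5, 28.1]
tcp_rot: [[-0.24, 0.971, -0.019], [0.966, 0.241, 0.09], [0.092, 0.003, -0.996]]
wrist_force: [3.5, -12.8, 3.6]
width: 14.1
```

```bash
python3 -c "
from h import *
track('9')"
```

```text
scene px 2.51 -2.98 score 0.936
side px -0.65 -0.02 score 0.926
e,u,z mm [-0.3  6.5  6.3] res [0.32360876]
t 12.90 [628.1 -91.5  28.1] s_u -204.7 F(e,u,z) [ -0.6 -13.8   4.8] [-3.2  -0.82  0.1 ] pitch 5.3
```

>>> send_rows:
  rows:
    - [0, 0.7, 0, 0, 0, 0.2, 255]
    - [0, 1.4, 0, 0, 0, 0.4, 255]
    - [0, 2, 0, 0, 0, 0.55, 255]
    - [0, 2, 0, 0.3, 0, 0.58, 255]
    - [0, 2, 0, 0.6, 0, 0.6, 255]
    - [0, 2, 0, 0.9, 0, 0.63, 255]
    - [0, 2, 0, 1.2, 0, 0.66, 255]
    - [0, 2, 0, 1.2, 0, 0.66, 255]

```text
t: 13.9
tcp_pos: [627.1, -88.8, 22.8]
tcp_rot: [[-0.235, 0.972, -0.022], [0.965, 0.236, 0.113], [0.115, 0.005, -0.993]]
wrist_force: [3.6, -14.5, 4.1]
width: 14.1
```

```bash
python3 -c "
from h import *
track('10')"
```

```text
scene px 3.26 -3.73 score 0.919
side px -0.83 -0.11 score 0.917
e,u,z mm [-0.1  8.1  8. ] res [0.60759654]
t 14.00 [627.2 -88.8  22.9] s_u -201.9 F(e,u,z) [ -0.8 -15.7   3.8] [-3.32 -0.78  0.07] pitch 6.6
```

>>> send_rows:
  rows:
    - [0, 0, 0.3, 0.4, 0, 0.05, 255]
    - [0, 0, 0.3, 0.8, 0, 0.1, 255]
    - [0, 0, 0.3, 1.2, 0, 0.15, 255]
    - [0, 0, 0.3, 1.6, 0, 0.2, 255]
    - [0, 0, 0.3, 1.6, 0, 0.2, 255]
    - [0, 0, 0.3, 1.6, 0, 0.2, 255]

```text
t: 14.75
tcp_pos: [625.2, -81.6, 23.1]
tcp_rot: [[-0.226, 0.974, -0.018], [0.969, 0.226, 0.104], [0.105, 0.006, -0.994]]
wrist_force: [3.3, -15.2, 5.0]
width: 13.9
```

```bash
python3 -c "
from h import *
track('11')"
```

```text
scene px 5.52 -4.88 score 0.906
side px -1.46 0.61 score 0.892
e,u,z mm [ 0.7 13.4  9.6] res [1.94932718]
t 14.85 [625.3 -81.6  23.2] s_u -194.5 F(e,u,z) [ -0.6 -14.6   5.7] [-3.33 -0.57  0.21] pitch 6.0
```

>>> send_rows:
  rows:
    - [0, 0, -0.3, 0.5, -0.01, 0.05, 255]
    - [0, 0, -0.6, 0.9, -0.02, 0.1, 255]
    - [0, 0, -1, 1.2, -0.02, 0.12, 255]
    - [0, 0, -1, 1.4, -0.03, 0.14, 255]
    - [0, 0, -1, 1.6, -0.03, 0.16, 255]
    - [0, 0, -1, 1.8, -0.04, 0.18, 255]
    - [0, 0, -1, 2, -0.04, 0.2, 255]
    - [0, 0, -1, 2, -0.04, 0.2, 255]
    - [0, 0, -1, 2, -0.04, 0.2, 255]

```text
t: 15.98
tcp_pos: [623.2, -71.5, 24.3]
tcp_rot: [[-0.238, 0.971, -0.012], [0.967, 0.238, 0.093], [0.093, 0.011, -0.996]]
wrist_force: [3.6, -16.7, 7.1]
width: 14.2
```

```bash
python3 -c "
from h import *
track('12')"
```

```text
scene px 8.33 -6.64 score 0.880
side px -2.82 3.10 score 0.853
e,u,z mm [ 0.2 23.4  9.2] res [2.07263906]
t 16.07 [623.2 -71.5  24.3] s_u -184.2 F(e,u,z) [ -0.4 -17.4   7.5] [-3.68 -0.78  0.06] pitch 5.4
```

>>> send_rows:
  rows:
    - [0, 0, 0, 0.5, 0, 0.05, 255]
    - [0, 0, 0, 0.9, 0, 0.08, 255]
    - [0, 0, 0, 1.1, 0, 0.1, 255]
    - [0, 0, 0, 1.3, 0, 0.12, 255]
    - [0, 0, 0, 1.5, 0, 0.14, 255]
    - [0, 0, 0, 1.5, 0, 0.14, 255]
    - [0, 0, 0, 1.5, 0, 0.14, 255]

```text
t: 16.95
tcp_pos: [622.5, -66.4, 25.6]
tcp_rot: [[-0.234, 0.972, -0.006], [0.969, 0.233, 0.082], [0.081, 0.014, -0.997]]
wrist_force: [3.5, -17.3, 9.4]
width: 14.5
```

```bash
python3 -c "
from h import *
track('13')"
```

```text
scene px 9.93 -7.39 score 0.871
side px -3.96 4.61 score 0.836
e,u,z mm [ 0.6 29.   8.5] res [1.47398615]
t 17.05 [622.4 -66.4  25.5] s_u -179.1 F(e,u,z) [ -0.5 -16.9   8.4] [-3.75 -0.67  0.08] pitch 4.7
```

>>> send_rows:
  rows:
    - [0, 0.3, 0, 0.5, 0, 0.15, 255]
    - [0, 0.6, -0.3, 0.8, 0, 0.25, 255]
    - [0, 0.6, -0.3, 1, 0, 0.28, 255]
    - [0, 0.6, -0.3, 1.1, 0, 0.3, 255]
    - [0, 0.6, -0.3, 1.2, 0, 0.3, 255]
    - [0, 0.6, -0.3, 1.2, 0, 0.3, 255]
    - [0, 0.6, -0.3, 1.2, 0, 0.3, 255]

```text
t: 17.92
tcp_pos: [622.5, -64.7, 24.8]
tcp_rot: [[-0.234, 0.972, -0.002], [0.969, 0.233, 0.081], [0.079, 0.017, -0.997]]
wrist_force: [3.4, -18.1, 9.0]
width: 14.4
```

```bash
python3 -c "
from h import *
track('14')"
```

```text
scene px 10.39 -7.85 score 0.866
side px -4.13 4.97 score 0.832
e,u,z mm [ 0.4 30.7  8.8] res [1.51877466]
t 18.02 [622.5 -64.7  24.8] s_u -177.4 F(e,u,z) [ -0.9 -19.3  10. ] [-3.91 -0.65  0.17] pitch 4.6
```

>>> send_rows:
  rows:
    - [0, 0, 0, 0.5, 0, 0.1, 255]
    - [0, 0.3, 0, 0.9, 0, 0.15, 255]
    - [0, 0.3, 0, 1.1, 0, 0.18, 255]
    - [0, 0.3, 0, 1.3, 0, 0.2, 255]
    - [0, 0.3, 0, 1.5, 0, 0.2, 255]
    - [0, 0.3, 0, 1.5, 0, 0.2, 255]
    - [0, 0.3, 0, 1.5, 0, 0.2, 255]

```text
t: 18.9
tcp_pos: [622.0, -60.1, 25.4]
tcp_rot: [[-0.229, 0.973, 0.002], [0.971, 0.228, 0.075], [0.072, 0.019, -0.997]]
wrist_force: [3.5, -17.8, 10.1]
width: 14.2
```

```bash
python3 -c "
from h import *
track('15')"
```

```text
scene px 11.91 -8.67 score 0.855
side px -4.88 6.33 score 0.821
e,u,z mm [ 0.3 36.   8.3] res [1.59154961]
t 19.00 [621.9 -60.1  25.4] s_u -172.8 F(e,u,z) [ -1.1 -18.2  10.5] [-3.98 -0.66  0.23] pitch 4.1
```

>>> send_rows:
  rows:
    - [0, 0, 0, 0.5, 0, 0.1, 255]
    - [0, 0.4, -0.3, 0.9, 0, 0.18, 255]
    - [0, 0.4, -0.3, 1.1, 0, 0.22, 255]
    - [0, 0.4, -0.3, 1.25, 0, 0.24, 255]
    - [0, 0.4, -0.3, 1.35, 0, 0.25, 255]
    - [0, 0.4, -0.3, 1.35, 0, 0.25, 255]
    - [0, 0.4, -0.3, 1.35, 0, 0.25, 255]

```text
t: 19.88
tcp_pos: [622.1, -59.7, 25.3]
tcp_rot: [[-0.229, 0.974, 0.007], [0.971, 0.228, 0.067], [0.063, 0.022, -0.998]]
wrist_force: [3.7, -22.7, 11.0]
width: 14.3
```

```bash
python3 -c "
from h import *
track('16')"
```

```text
scene px 11.97 -8.75 score 0.854
side px -4.85 6.40 score 0.822
e,u,z mm [ 0.2 36.2  8.4] res [1.68491578]
t 19.98 [622.1 -59.7  25.3] s_u -172.5 F(e,u,z) [ -1.6 -22.7  10.6] [-5.02 -0.71  0.3 ] pitch 3.6
```

>>> send_rows:
  rows:
    - [0, 0, 0, 0.6, 0, 0.1, 255]
    - [0, 0.4, 0, 1, 0, 0.18, 255]
    - [0, 0.4, 0, 1.4, 0, 0.22, 255]
    - [0, 0.4, 0, 1.7, 0, 0.24, 255]
    - [0, 0.4, 0, 2, 0, 0.25, 255]
    - [0, 0.4, 0, 2, 0, 0.25, 255]
    - [0, 0.4, 0, 2, 0, 0.25, 255]

```text
t: 20.85
tcp_pos: [622.4, -58.6, 25.4]
tcp_rot: [[-0.22, 0.975, 0.015], [0.974, 0.219, 0.053], [0.048, 0.026, -0.998]]
wrist_force: [7.1, -32.6, 7.6]
width: 14.4
```

```bash
python3 -c "
from h import *
track('17')"
```

```text
scene px 12.02 -9.01 score 0.849
side px -4.96 6.65 score 0.822
e,u,z mm [-0.2 37.1  8.4] res [1.35471941]
t 20.95 [622.4 -58.6  25.5] s_u -171.5 F(e,u,z) [ -1.  -33.7   8.1] [-7.15 -1.58  0.37] pitch 2.8
```

>>> send_rows:
  rows:
    - [0, 0, 0, 1, 0, 0.1, 255]
    - [0, -0.4, 0, 1, 0, 0, 255]
    - [0, -0.8, 0, 1, 0, -0.1, 255]
    - [0, -1.2, 0, 1, 0, -0.2, 255]
    - [0, -1.7, 0, 1, 0, -0.3, 255]
    - [0, -2.2, 0, 1, 0, -0.4, 255]
    - [0, -2.7, 0, 1, 0, -0.5, 255]
    - [0, -3.2, 0, 1, 0, -0.6, 255]
    - [0, -3.2, 0, 1, 0, -0.6, 255]

```text
t: 22.08
tcp_pos: [621.9, -60.1, 32.9]
tcp_rot: [[-0.215, 0.976, 0.03], [0.976, 0.215, -0.014], [-0.021, 0.026, -0.999]]
wrist_force: [4.0, -18.6, 6.9]
width: 13.9
```

```bash
python3 -c "
from h import *
track('18')"
```

```text
scene px 11.33 -7.65 score 0.882
side px -4.60 6.81 score 0.836
e,u,z mm [ 0.1 34.9  5.3] res [1.46995552]
t 22.18 [621.8 -60.1  32.9] s_u -172.8 F(e,u,z) [ -2.4 -20.    7.4] [-4.28 -0.56  0.53] pitch -1.2
```

>>> send_rows:
  rows:
    - [0, 0, 0, 1, 0, 0, 255]
    - [0, -0.5, 0, 1, 0, -0.1, 255]
    - [0, -1, -0.3, 1, 0, -0.2, 255]
    - [0, -1.5, -0.5, 1, 0, -0.3, 255]
    - [0, -2, -0.5, 1, 0, -0.4, 255]
    - [0, -2.5, -0.5, 1, 0, -0.5, 255]
    - [0, -3, -0.5, 1, 0, -0.6, 255]
    - [0, -3.5, -0.5, 1, 0, -0.7, 255]
    - [0, -3.5, -0.5, 1, 0, -0.7, 255]

```text
t: 23.3
tcp_pos: [619.6, -60.5, 39.6]
tcp_rot: [[-0.216, 0.976, 0.042], [0.972, 0.219, -0.086], [-0.093, 0.022, -0.995]]
wrist_force: [3.5, -18.2, 1.1]
width: 14.2
```

```bash
python3 -c "
from h import *
track('19')"
```

```text
scene px 11.02 -6.99 score 0.909
side px -4.56 7.47 score 0.837
e,u,z mm [-0.2 34.9  2.8] res [1.12054672]
t 23.40 [619.7 -60.5  39.5] s_u -172.6 F(e,u,z) [ -1.2 -19.1   0.4] [-3.91 -0.64  0.29] pitch -5.3
```

>>> send_rows:
  rows:
    - [0, 0, 0, 1, 0, 0, 255]
    - [0, -0.6, 0, 1.1, 0, -0.12, 255]
    - [0, -1.2, 0, 1.2, 0, -0.24, 255]
    - [0, -1.8, 0, 1.3, 0, -0.36, 255]
    - [0, -2.4, 0, 1.4, 0, -0.48, 255]
    - [0, -2.4, 0, 1.6, 0, -0.48, 255]
    - [0, -2.4, 0, 1.8, 0, -0.48, 255]
    - [0, -2.4, 0, 1.8, 0, -0.48, 255]
    - [0, -2.4, 0, 1.8, 0, -0.48, 255]

```text
t: 24.52
tcp_pos: [616.5, -60.7, 43.3]
tcp_rot: [[-0.203, 0.978, 0.049], [0.967, 0.208, -0.147], [-0.154, 0.018, -0.988]]
wrist_force: [6.6, -31.6, 1.1]
width: 14.1
```

```bash
python3 -c "
from h import *
track('20')
go([0,0,0],104.2,-9)"
```

```text
scene px 11.00 -7.00 score 0.909
side px -4.75 7.48 score 0.834
e,u,z mm [-0.  34.9  2.9] res [0.81730392]
t 24.62 [616.5 -60.7  43.3] s_u -172.1 F(e,u,z) [ -1.4 -31.5   0.5] [-6.61 -1.29  0.15] pitch -8.8
t 24.62 turn [ 0.7 -0.1 -2.3] shift cm [ 19.06 -59.1    0.37]
```

>>> send_rows:
  rows:
    - [0, 0, 0, -0.3, 0, 0, 255]
    - [0, 0, 0, -0.8, 0, 0.03, 255]
    - [0, 0, 0, -1.4, 0, 0.05, 255]
    - [0, 0, 0, -2, 0, 0.07, 255]
    - [0, 0, 0, -2.7, 0, 0.07, 255]
    - [0, 0, 0, -3.4, 0, 0.05, 255]
    - [0, 0, 0, -4.2, 0, 0, 255]
    - [0, 0, 0, -5, 0, -0.1, 255]
    - [0, 0, 0, -5, 0, -0.1, 255]

```text
t: 25.75
tcp_pos: [626.7, -110.8, 52.2]
tcp_rot: [[-0.201, 0.978, 0.049], [0.967, 0.206, -0.148], [-0.155, 0.018, -0.988]]
wrist_force: [-0.1, -1.3, -0.4]
width: 14.2
```

```bash
python3 -c "
from h import *
track('21')"
```

```text
scene px 11.01 -6.99 score 0.909
side px -4.53 7.49 score 0.833
e,u,z mm [-0.3 34.9  2.8] res [1.15167852]
t 25.85 [ 626.6 -109.7   52.1] s_u -222.0 F(e,u,z) [-0.  -0.9 -0.7] [ 0.2   0.04 -0.03] pitch -8.9
```

>>> send_rows:
  rows:
    - [0, 0, 0, -0.3, 0, -2, 255]
    - [0, 0, 0, -0.9, 0.1, -6, 255]
    - [0, 0, 0, -1.5, 0.2, -10, 255]
    - [0, 0, 0, -1.5, 0.2, -10, 255]
    - [0, 0, 0, -1.5, 0.2, -10, 255]

```text
t: 26.48
tcp_pos: [625.8, -109.2, 152.9]
tcp_rot: [[-0.203, 0.978, 0.048], [0.967, 0.208, -0.148], [-0.154, 0.016, -0.988]]
wrist_force: [-0.5, 0.2, -4.7]
width: 14.3
```

```bash
python3 -c "
from h import *
track('22')
go([497,-276,120],105.7,0)
s=env.read_state();T=s['tcp_rot'];
for z in (0,15): print([proj(n,s['tcp_pos']+T@[220,0,z]) for n in ('scene','side')])
i=cv2.imread('pics/scene22.png'); j=cv2.imread('pics/side22.png')
a=cv2.resize(i[150:270,260:420],(800,600),interpolation=2)
b=cv2.resize(j[215:315,170:300],(520,400),interpolation=2)
o=np.zeros((600,800,3),np.uint8)
o[:300,:400]=cv2.resize(a,(400,300)); o[:400,400:]=cv2.resize(j[218:298,180:260],(400,400),interpolation=2)
o[300:,:400]=cv2.resize(i[225:265,335:388],(400,300),interpolation=2)
cv2.imwrite('pics/c22.png',o)"
```

```text
scene px 11.03 -6.94 score 0.907
side px -4.66 7.17 score 0.811
e,u,z mm [ 0.3 34.3  3.3] res [1.10430425]
t 26.57 [ 625.4 -109.2  151.7] s_u -221.2 F(e,u,z) [ 0.3 -0.  -4.6] [-0.01  0.01  0.04] pitch -8.8
t 26.57 turn [ 0.5  8.9 -3.8] shift cm [-13.04 -16.07   5.  ]
[(np.float64(341.7742526763949), np.float64(195.64164082226523)), (np.float64(248.64638305376988), np.float64(220.93320583991667))]
[(np.float64(340.5195131026499), np.float64(200.53578554184116)), (np.float64(249.24006299674616), np.float64(223.98877795762004))]
```

View pics/c22.png

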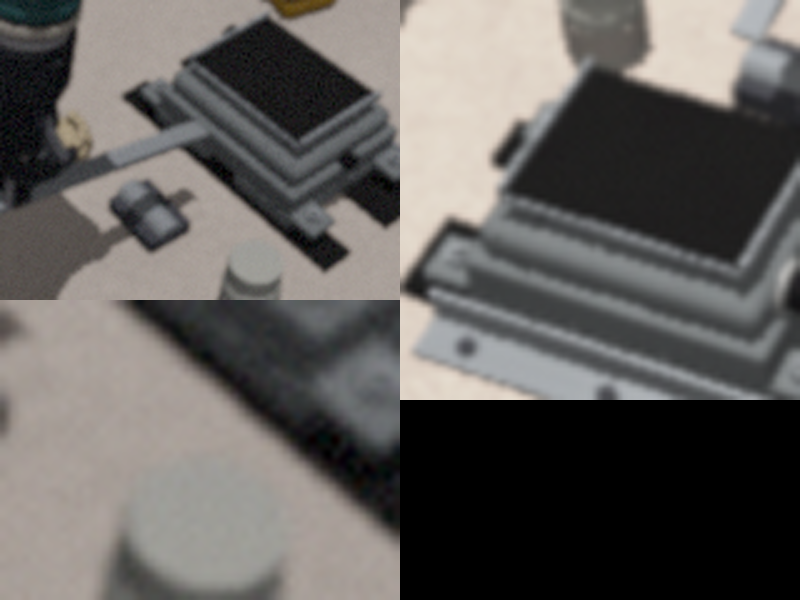

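>>> send_rows:
  rows:
    - [0, 2, -0.5, -1.5, -1, 0, 255]
    - [0, 4, -1, -3.5, -3.5, 0.5, 255]
    - [0, 6, -2, -6, -6.5, 1.5, 255]
    - [0, 8, -2.5, -8.5, -10, 2.5, 255]
    - [0.3, 10, -3, -11, -13, 4, 255]
    - [0.5, 12, -3.8, -13, -15.5, 5, 255]
    - [0.5, 13, -3.8, -13, -16, 5, 255]
    - [0.5, 13, -3.8, -13, -16, 5, 255]
    - [0.5, 13, -3.8, -13, -16, 5, 255]

```text
t: 27.7
tcp_pos: [498.5, -273.9, 119.9]
tcp_rot: [[-0.273, 0.962, -0.016], [0.959, 0.274, 0.071], [0.072, 0.004, -0.997]]
wrist_force: [-0.5, -0.6, -4.3]
width: 14.3
```

```bash
python3 -c "
from h import *
go([497,-276,20],105.7,4)
s=env.read_state();T=s['tcp_rot'];print(s['wrist_force'])
for z in (0,15): print([proj('scene',s['tcp_pos']+T@[220,0,z])])
i=imaging.snapshot('scene')[:,:,::-1]; cv2.imwrite('pics/s23.png',i)
g=cv2.absdiff(i.copy(),cv2.imread('pics/scene22.png'))
"
```

```text
t 27.70 turn [ 0.2 -0.2  0.2] shift cm [-0.89 -0.24  9.95]
[-0.45408443 -0.56804612 -4.27743548]
[(np.float64(252.3656322552861), np.float64(172.1784781988514))]
[(np.float64(253.12743740189757), np.float64(176.55659641224003))]
```

>>> send_rows:
  rows:
    - [0, 0, 0, -0.2, 0, 3, 255]
    - [0, 0, 0, -0.5, 0, 6, 255]
    - [0, 0, 0, -0.8, 0, 8.5, 255]
    - [0, 0, 0, -0.9, 0, 10, 255]
    - [0, 0, 0, -0.9, 0, 10.5, 255]
    - [0, 0, 0, -0.9, 0, 10.8, 255]
    - [0, 0, 0, -0.9, 0, 11.0, 255]
    - [0, 0, 0, -0.9, 0, 11.2, 255]
    - [0, 0, 0, -0.9, 0, 11.2, 255]

```text
t: 28.88
tcp_pos: [499.2, -274.7, 7.9]
tcp_rot: [[-0.273, 0.962, -0.016], [0.959, 0.274, 0.07], [0.072, 0.004, -0.997]]
wrist_force: [0.5, -0.4, -3.5]
width: 14.5
```

Nearly down; lower the last few mm, then check for contact.

>>> send_rows:
  rows:
    - [0, 0, 0, 0, 0, 0.1, 255]
    - [0, 0, 0, 0, 0, 0.2, 255]
    - [0, 0, 0, 0, 0, 0.3, 255]
    - [0, 0, 0, 0, 0, 0.4, 255]
    - [0, 0, 0, 0, 0, 0.5, 255]
    - [0, 0, 0, 0, 0, 0.5, 255]

```text
t: 29.62
tcp_pos: [499.3, -274.7, 5.3]
tcp_rot: [[-0.274, 0.962, -0.016], [0.959, 0.274, 0.069], [0.071, 0.003, -0.997]]
wrist_force: [-7.2, 1.3, 18.8]
width: 14.2
```

>>> send_rows:
  rows:
    - [0, 0, 0, 0, 0, -0.1, 220]
    - [0, 0, 0, 0, 0, -0.1, 150]
    - [0, 0, 0, 0, 0, -0.1, 60]
    - [0, 0, 0, 0, 0, -0.1, 0]
    - [0, 0, 0, 0, 0, -0.1, 0]
    - [0, 0, 0, 0, 0, -0.1, 0]
    - [0, 0, 0, -0.3, 0, -3, 0]
    - [0, 0, 0, -0.6, 0, -8, 0]
    - [0, 0, 0, -1, 0, -14, 0]
    - [0, 0, 0, -1.5, 0, -20, 0]
    - [0, 0, 0, -1.5, 0, -20, 0]
    - [0, 0, 0, -1.5, 0, -20, 0]

```text
t: 31.12
tcp_pos: [506.2, -302.7, 203.4]
tcp_rot: [[-0.273, 0.962, -0.017], [0.959, 0.274, 0.069], [0.071, 0.003, -0.997]]
wrist_force: [0.1, 0.0, -1.2]
width: 85.5
```

```bash
python3 -c "
from h import *
import pickle
c=imaging.calibration('wrist'); im=imaging.snapshot('wrist'); pickle.dump(c,open('w24.pkl','wb'))
w=cv2.resize(im[:,:,::-1],(392,294),interpolation=3)
track('24')
i=cv2.imread('pics/scene24.png'); j=cv2.imread('pics/side24.png')
o=np.zeros((594,800,3),np.uint8); o[:294,:392]=w; o[:300,400:]=cv2.resize(i[150:300,140:340],(400,300))
o[294:,:392]=cv2.resize(i[160:273,300:450],(392,300),interpolation=2); o[300:,400:]=cv2.resize(j[213:309,170:298],(400,294),interpolation=2)
cv2.imwrite('pics/c24.png',o)"
```

```text
scene px 11.00 -6.99 score 0.908
side px -4.79 7.07 score 0.791
e,u,z mm [ 0.5 34.2  3.6] res [0.87854585]
t 31.27 [ 505.7 -302.2  202. ] s_u -379.0 F(e,u,z) [ 0.8  0.2 -0.2] [-0.06 -0.01 -0.05] pitch 4.2
```

```bash
python3 -c "
from h import *
a=cv2.imread('pics/scene0.png').astype(int);b=cv2.imread('pics/scene24.png').astype(int)
R0=(slice(195,285),slice(145,270))
bg=np.median(b[R0].reshape(-1,3),0);print('bg',bg)
for n,i in (('0',a),('24',b)):
    # bar is bluish relative to bench
    m=((i[...,0]-i[...,2])>5).astype(np.uint8); mm=np.zeros_like(m); mm[R0]=m[R0]
    k,l,s,c=cv2.connectedComponentsWithStats(mm); q=1+s[1:,4].argmax(); p=np.argwhere(l==q)[:,::-1].astype(np.float32)
    print(n,s[q],cv2.minAreaRect(p))
"
```

```text
bg [146. 152. 161.]
0 [156 209  99  59 449] ((205.64601135253906, 238.2508087158203), (6.036823272705078, 112.00374603271484), 59.7967643737793)
24 [177 210  79  48 354] ((215.67648315429688, 233.29412841796875), (5.316455841064453, 89.69376373291016), 59.03623962402344)
```

```bash
python3 -c "
from h import *
print(env.hand_in())"
```

```text
the job is handed in; nothing more can be done
None
```

I did the job as asked and handed it in at about 31 s. The robot was then clear of everything.

- **Levering and pushing:** With the bar over the ridge and its tip in the notch, I raised the low side by about 10 mm. I then eased the machine back about 28 mm. It slid at 15–19 N and stopped dead against the steel stop.
- **Seating:** I pressed it there to about 34 N at the gripper while raised. I let it down slowly under a light push and pressed again to 31 N once it was down. It did not move.
- **Putting the bar away:** I drew the bar out and laid it almost exactly where it had been.

**What the last checks showed:**
- The last picture I could view, taken with the bar out, showed the machine on both strips with its back at the stop. Image tracking showed no real movement (under 1 mm) after that.
- The table's rise measured 2.8–3.6 mm, where about 4 mm is expected for level. That is within tracking error, but it is not exact proof that it stands level.
- The 28 mm of travel is about 4.5 mm more than my first camera estimate of the gap (23.4 mm). It is within the stated 23–35 mm.
- The picture limit was used up before I could view the bar after releasing it. A pixel check found it on its original line with the tip end where it began. Its rear end did not show in that check, probably hidden by the arm.
- I did not check afterwards that the bystanders were still in place. The force readings gave no sign of touching any of them.

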